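# Tare the noodle shop's portion scale for an order of pots

## Task

Stand every lidded pot on the scale's round pan, upright and grouped around its middle. Then fit the crank right down onto the square tare spindle and wind it clockwise, as many full circles as it takes, until the pan's rim has risen back level with the fixed zero mark beside it. Take the crank off and lay it flat back in its tray, leaving the pots on the levelled pan and the other kitchen things where they are.

Things in the scene. Friction and masses are not known exactly. Their poses are not given: they have to be found in the camera images.
- pot1: lidded steel pot, one of four alike: round body 48 mm across, 36 mm high, with a heavy base whose bottom edge is well rounded, so it rights itself if tipped; round black knob 22 mm across rising 34 mm from the middle of the lid (70 mm in all); about 0.2 kg (up to 15 percent more or less). Origin: centre of the underside, z up through the knob. 2 to 4 of the four pots are present; absent ones read None from the start.
- pot2: lidded steel pot, one of four alike: round body 48 mm across, 36 mm high, with a heavy base whose bottom edge is well rounded, so it rights itself if tipped; round black knob 22 mm across rising 34 mm from the middle of the lid (70 mm in all); about 0.2 kg (up to 15 percent more or less). Origin: centre of the underside, z up through the knob. 2 to 4 of the four pots are present; absent ones read None from the start.
- pot3: lidded steel pot, one of four alike: round body 48 mm across, 36 mm high, with a heavy base whose bottom edge is well rounded, so it rights itself if tipped; round black knob 22 mm across rising 34 mm from the middle of the lid (70 mm in all); about 0.2 kg (up to 15 percent more or less). Origin: centre of the underside, z up through the knob. 2 to 4 of the four pots are present; absent ones read None from the start.
- pot4: lidded steel pot, one of four alike: round body 48 mm across, 36 mm high, with a heavy base whose bottom edge is well rounded, so it rights itself if tipped; round black knob 22 mm across rising 34 mm from the middle of the lid (70 mm in all); about 0.2 kg (up to 15 percent more or less). Origin: centre of the underside, z up through the knob. 2 to 4 of the four pots are present; absent ones read None from the start.
- pan_rim (a point): point on the axis of the round steel pan at the height of the rim's top edge. The flat floor is 11 mm below, about 184 mm across; outer diameter 204 mm. The pan moves only up and down on a spring, never tilts, sinks about 7 mm per pot (at most 48 mm) and settles within a second. Empty it starts 0 to 1.5 mm above the zero mark
- scale: white spring scale, fixed to the table. Origin: centre of its underside; its x points to the far side. The pan's axis is at y = +100 mm in this frame, the spindle's at y = -140 mm. The housing under the pan is 200 (x) x 220 mm and 52 mm high, centred under the pan; the lower part round the spindle is 40 mm high, 120 mm wide (x), and ends 60 mm beyond the spindle
- zero_mark (a point): tip of the short dark pointer on the upright steel post (125 mm tall, 30 mm wide) at the far side of the pan, 115 mm above the table and 104 mm from the pan's axis along the scale's +x. The pan is level with it when its rim (point pan_rim) is at the height of this point
- spindle_seat (a point): centre of the top face of the collar (36 mm across) at the foot of the upright square tare spindle, 57 mm above the table. A 14 mm square shaft rises 43 mm above it, its top 8 mm stepped in to 11.5 and 8.5 mm. The point's x and y are square to the flats and turn with it. A crank fully home rests on the collar, its origin at this point
- spindle (a joint): angle of the tare spindle in rad, growing clockwise seen from above; one full clockwise turn raises the pan by 5 mm, anticlockwise lowers it. It starts between 0 and 1.5, needs about 0.12 N m, stays where it is left, and runs from -1 to 52
- crank: steel crank, 0.26 kg: square hub 30 x 30 mm, 38 mm high, with a 17 mm square hole right through; a flat arm 22 mm wide, 10 mm thick, flush with the hub's underside, along the crank's +x to 77 mm; a wooden handle. Origin: centre of the hub's underside, z up. It stands flat on hub and arm, and fits the spindle in any of four quarter turns with some 12 degrees of play
- crank_handle (a point): on the axis of the crank's upright round wooden handle, 20 mm across, which stands 65 mm from the hub's axis and reaches from 11 to 61 mm above the crank's underside and spins freely on its pin; this point is 41 mm above the crank's underside
- tray: fixed shallow open aluminium tray, 170 mm (its x) by 110 mm (its y), walls 4 mm thick and 16 mm high, the floor 4 mm above the table; the crank starts lying flat in it. Origin: centre of the underside
- guide_board: wooden noodle-cutting guide board, 100 x 220 mm, 32 mm high at its batten, lying beyond the scale; leave alone. Origin: centre of the underside
- bowl: blue ceramic bowl 130 mm across, 60 mm high; leave alone. Origin: centre of the underside
- brush: dusting brush lying on the table near the robot's right; leave alone
Not all that is in view belongs to the job. Several things have the shape of the crank; the one meant has the colours described above. Leave any orange look-alike of the pot3 alone.

How it is judged:
By the outcome, as a careful person would: the job done as asked, in the order asked, and still so for the second after the job is handed in, with the robot touching nothing.
Of pot1, pot2, pot3, pot4 only 2 to 4 are there at a start; the rules pass over those that are not, and their reading is None.
At some moment in a run one of pot1, pot2, pot3, pot4 may be knocked a few centimetres aside while the robot is not near it.
Once in a run the grip may slacken for a moment while it holds something.
It also fails if it takes over 210 s, if anything falls off the work surface, if the arm or the gripper's body presses on something with over 40 N, if the wrist force passes 120 N, or if a joint passes its speed limit or range.

## Robot

A 6-joint arm with a two-finger parallel gripper is mounted at the origin on the work surface. World frame = base frame: x ahead of the robot, y to its left, z up, the work surface at z = 0. Lengths are in m, angles in rad, forces in N, time in s.
With the tool pointing down it reaches from about 0.375 to 0.75 m from the base axis. Payload 9 kg.
Tool frame: the origin (TCP) lies between the finger pads; the fingertips stand 14 mm ahead of it and the grasp point (between the pads) lies 5 mm behind it; z points along the fingers, y is the line along which they close (so a half turn about z gives the same grasp; the last joint's range is limited). The gripper opens to 85 mm and grips with 20 to 120 N. Pads are 22 mm wide; open, the fingers measure 114 mm over their backs; the gripper's body (76 mm by 85 mm) begins 54 mm behind the grasp point. The pads swing forward as they close: fully open they stand 13 mm farther back than shut.
Start: joints at [0.964, 0.104, 0.097, 1.564, 0, 1.353], TCP at [0.227, 0.555, 0.245] pointing down, gripper open.
Joint ranges: [-2.99, 2.99], [-0.84, 1.86], [-1.1, 1.16], [-1.84, 2.11], [-1.51, 1.56], [-3.14, 3.14]. Speed limits (rad/s): [2.22, 2.22, 2.57, 3.14, 3.14, 3.14].

## Interface

Orientations are given as a rotation vector (axis times angle).
In Python, from cell import telemetry, cams, robot gives the robot as it stands.
- The arm moves only by the tool play_rows, never from a script. Its argument "targets" is a list of rows, each a list of 2 entries, a list of its own where there are three numbers: the shift along the tool's x, y, z in cm, then the turn, a rotation vector about the tool's x, y, z in rad. In form: [[[tx, ty, tz], [wx, wy, wz]], ...]. A call has 1 to 12 rows; each row shifts and turns the commanded pose from where the row before left it, along the tool's axes as they then stand; what a row does not reach is not made up. A row lasts 1/8 s, in which the tool goes at most 62.5 mm and 10.7 degrees, less where a joint would pass 70% of its speed; a pose out of reach is approached as far as the arm can. A call is refused whole if a number of a shift passes 6.25 or a number of a turn 0.188, either way. A call with a gripper value outside its range is refused whole. "hand" is the closure, from 0 (fully open) to 1 (shut), set as the call begins (left out, the last holds). The fingers move at their own pace and stop on an object; the grip force is fixed at half the most. Time passes only in rows, so rows that do not move let the fingers close. It gives the time, the measured TCP pose, the force, the opening and the grip force at its end, in the units of the state.
- telemetry.observe(): the state, without advancing time (a new reading comes with each control period).
- cams.camera(name): name is "scene" or "top" or "wrist"; returns a dict with "frame" (384x512x3 uint8, blue, green, red), "range_z" (384x512 float32, m along the optical axis (not along the pixel's ray), 0 where there is no reading), "K" (3x3 intrinsics, pixels), "rvec" (rotation vector, rad) and "tvec" (3), from world to camera coordinates, as OpenCV has them; the wrist camera has in their place "T_tool_cam" (4x4, takes a point from camera to tool coordinates, whose origin is the TCP and whose axes are the flange's). Camera axes: x right, y down, z forward; pixel columns grow to the right and rows downward; lengths in m; the calibration is good to about 2 mm. A picture is of the moment at which its call begins: read the wrist's pose just before it.
- robot.hand_in(): hands the job in; it is judged then, once.
The state is a dict: "clock": time; "joints": joint angles; "dq": joint speeds; "joint_efforts": joint torques, N m; "position": TCP position; "tool_rot": TCP orientation; "contact_force": force on the tool from outside, world axes, zero at the start; "ft_torque": the same for the moment, N m; "width": opening from 0.0 (shut) to 1.0 (fully open); "grip_force": force on a finger pad.
Only numpy, scipy, OpenCV 4.12 (cv2) and the standard library are available. Lean on these libraries where they do the work, as an engineer would, in place of code of your own. Each camera call takes 0.05 s, during which the arm holds its last target. There are 200 camera calls.

## Working session

There is one attempt and no reset: what is moved stays moved. The work goes in short steps, Python scripts to look and compute and a tool call to move; the robot and the scene stay as the last step left them, time stands still between calls to the robot, and variables do not carry over. Pictures are saved under pics/ and viewed, at most 14 in all, crops included, and the job is handed in when it is done.

Besides the shell and the picture viewer there is one more tool, called after ">>>" as name(argument=value, ...) on one line, values as JSON. play_rows: Moves the arm, as the interface text tells. Its arguments: {"type":"object","properties":{"targets":{"type":"array"},"hand":{"type":"number"}},"required":["targets"]}

```bash
mkdir -p pics; ls; python3 - <<'E'
from cell import telemetry, cams, robot
import cv2,numpy as np
print(telemetry.observe())
for n in ("scene","top"):
    c=cams.camera(n); cv2.imwrite(f"pics/{n}0.png",c["frame"]); print(n,c["K"].tolist(),c["rvec"],c["tvec"])
    np.savez(f"{n}0.npz",**c)
a=cv2.imread("pics/top0.png"); cv2.imwrite("pics/top0b.png",cv2.resize(a,(800,600),interpolation=cv2.INTER_CUBIC))
E
```

```text
pics
{'clock': 0.0, 'joints': array([ 9.64296772e-01,  1.04697887e-01,  9.64437177e-02,  1.56386505e+00,
       -3.73993670e-05,  1.35309606e+00]), 'dq': array([-0.00137267,  0.00080431,  0.00094392,  0.0005204 , -0.00073024,
       -0.00029338]), 'joint_efforts': array([-1.27493126e-04, -5.56930697e+01,  5.03649688e+01,  1.72462792e-02,
       -3.12170177e-04, -2.36972545e-05]), 'position': array([0.22726615, 0.55495595, 0.24450906]), 'tool_rot': array([-6.06789192e-01, -3.08193022e+00,  1.92725297e-03]), 'contact_force': array([-0.09698042, -1.03614591,  0.18281814]), 'ft_torque': array([-0.00693432, -0.05528228, -0.03699227]), 'grip_force': 0.0, 'width': 1.0035588688245825}
scene [[430.84999463943905, 0.0, 254.8408580935643], [0.0, 430.84999463943905, 191.0222301637104], [0.0, 0.0, 1.0]] [ 1.56134998  1.97721888 -0.86955222] [ 0.12180706 -0.27868117  1.70702227]
top [[423.00295459255756, 0.0, 255.70041429699143], [0.0, 423.00295459255756, 198.61047363317834], [0.0, 0.0, 1.0]] [ 2.16182447 -2.13882367  0.20682653] [-0.02486858  0.50443418  1.26166823]
```

View pics/top0b.png

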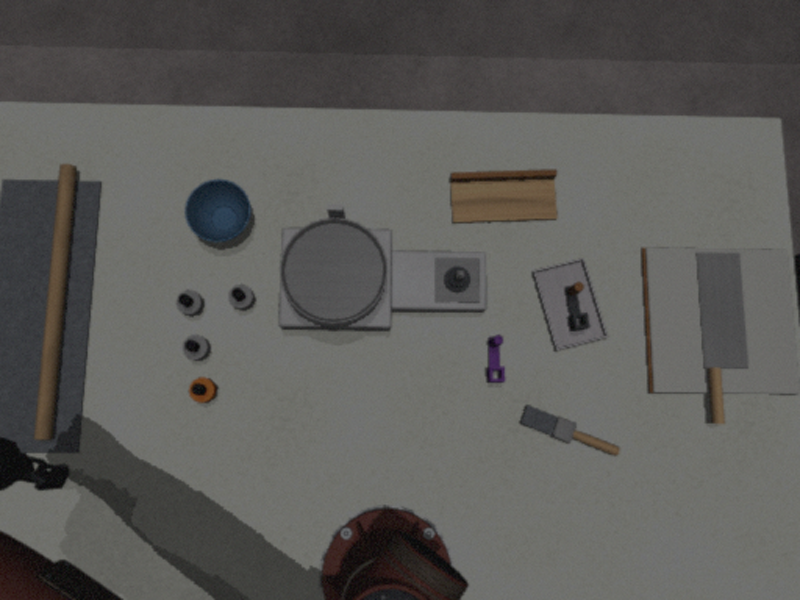

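View pics/scene0.png

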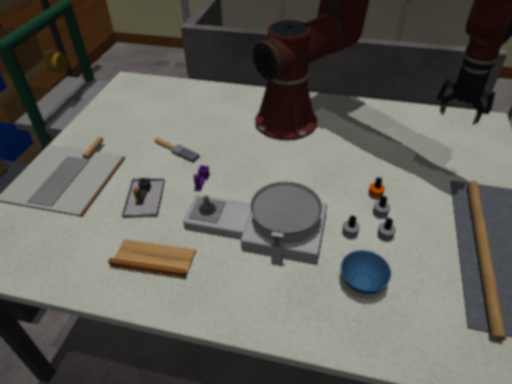

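The top view (800x600) shows three steel pots at (190,302), (241,297) and (197,348), with the orange decoy at (203,390). The pan is at (334,272) and the spindle at (459,278). The black crank lies in the tray with its hub at (578,322) and handle at (575,288). The purple one is a decoy.

```bash
cat > h.py <<'E'
import numpy as np,cv2
from scipy.spatial.transform import Rotation as R
def cloud(c,T=None):
    "world xyz per pixel (NaN where no depth); T = world-from-camera"
    z=c["range_z"].astype(float); K=c["K"]; v,u=np.indices(z.shape)
    p=np.stack([(u-K[0,2])/K[0,0]*z,(v-K[1,2])/K[1,1]*z,z],-1); p[z<=0]=np.nan
    if T is None:
        Rm=R.from_rotvec(np.ravel(c["rvec"])).as_matrix(); return (p-np.ravel(c["tvec"]))@Rm
    return p@T[:3,:3].T+T[:3,3]
def wrist():
    from cell import telemetry,cams
    s=telemetry.observe(); T=np.eye(4); T[:3,:3]=R.from_rotvec(s["tool_rot"]).as_matrix(); T[:3,3]=s["position"]
    c=cams.camera("wrist"); return c,cloud(c,T@np.array(c["T_tool_cam"]))
def delta(s,target,yawdeg):
    "tool-axes shift (cm) and rotvec to a downward pose, tool x at yawdeg in world"
    A=R.from_rotvec(s["tool_rot"]); a=np.radians(yawdeg)
    B=R.from_matrix(np.array([[np.cos(a),np.sin(a),0],[np.sin(a),-np.cos(a),0],[0,0,-1]]))
    return (A.inv().apply(np.array(target)-s["position"])*100).round(2),(A.inv()*B).as_rotvec().round(3)
E
python3 - <<'E'
import numpy as np; from h import *
c=dict(np.load("top0.npz")); P=cloud(c); s=.64
def reg(name,u,v,r,zmin,zmax):
    u,v=int(u*s),int(v*s); q=P[v-r:v+r+1,u-r:u+r+1].reshape(-1,3); q=q[(q[:,2]>zmin)&(q[:,2]<zmax)]
    print(name,len(q),"mid",((q.max(0)+q.min(0))/2).round(3),"mean",q.mean(0).round(3),"ext",(q.max(0)-q.min(0)).round(3),"zmax",q[:,2].max().round(3))
for n,u,v in (("potA",190,302),("potB",241,297),("potC",197,348),("orange",203,390)):
    reg(n+" knob",u,v,12,.055,.08); reg(n+" body",u,v,14,.02,.045)
reg("pan",334,272,45,.098,.122); reg("panfloor",334,272,10,.09,.13)
reg("shaft",459,278,10,.08,.11); reg("collar",459,278,14,.048,.065)
reg("post",336,213,8,.118,.13); reg("housing low",440,280,30,.034,.046)
reg("crank arm",576,305,24,.010,.020);reg("hub",578,322,8,.03,.06);reg("handle",575,288,10,.055,.08)
f=c["frame"]; 
t=cv2.resize(f[150:240,330:400],None,fx=8,fy=6.6,interpolation=cv2.INTER_CUBIC); cv2.imwrite("pics/tray0.png",t)
E
```

```text
potA knob 46 mid [0.517 0.396 0.064] mean [0.518 0.396 0.066] ext [0.02  0.021 0.016] zmax 0.071
potA body 156 mid [0.517 0.397 0.033] mean [0.516 0.393 0.034] ext [0.046 0.048 0.025] zmax 0.045
potB knob 48 mid [0.531 0.295 0.065] mean [0.531 0.295 0.067] ext [0.02  0.02  0.016] zmax 0.073
potB body 147 mid [0.531 0.296 0.032] mean [0.529 0.293 0.034] ext [0.046 0.047 0.023] zmax 0.043
potC knob 50 mid [0.429 0.38  0.065] mean [0.429 0.379 0.067] ext [0.021 0.02  0.018] zmax 0.074
potC body 158 mid [0.43  0.379 0.032] mean [0.428 0.375 0.035] ext [0.046 0.046 0.023] zmax 0.043
orange knob 50 mid [0.347 0.362 0.065] mean [0.347 0.361 0.067] ext [0.021 0.022 0.017] zmax 0.074
orange body 159 mid [0.347 0.362 0.032] mean [0.347 0.358 0.034] ext [0.048 0.047 0.022] zmax 0.044
pan 3636 mid [0.583 0.108 0.11 ] mean [0.572 0.109 0.105] ext [0.227 0.199 0.024] zmax 0.122
panfloor 438 mid [0.567 0.109 0.103] mean [0.567 0.109 0.103] ext [0.063 0.06  0.013] zmax 0.109
shaft 27 mid [ 0.568 -0.132  0.092] mean [ 0.568 -0.132  0.094] ext [0.014 0.013 0.02 ] zmax 0.102
collar 137 mid [ 0.574 -0.136  0.056] mean [ 0.567 -0.131  0.053] ext [0.061 0.078 0.017] zmax 0.065
post 53 mid [0.685 0.108 0.124] mean [0.688 0.108 0.123] ext [0.021 0.03  0.011] zmax 0.129
housing low 1941 mid [ 0.569 -0.097  0.04 ] mean [ 0.568 -0.092  0.04 ] ext [0.12  0.186 0.012] zmax 0.046
crank arm 278 mid [ 0.526 -0.37   0.015] mean [ 0.52  -0.372  0.014] ext [0.156 0.138 0.01 ] zmax 0.02
hub 82 mid [ 0.49  -0.378  0.039] mean [ 0.49  -0.378  0.04 ] ext [0.032 0.032 0.017] zmax 0.048
handle 36 mid [ 0.555 -0.369  0.061] mean [ 0.553 -0.368  0.062] ext [0.019 0.02  0.012] zmax 0.068
```

Pan axis is about (0.567, 0.108) and the spindle about (0.568, -0.132); their 240 mm spacing matches the spec. The crank hub is at (0.490, -0.378), with its handle 65 mm away at a yaw of about 8°. First I'll approach the pot nearest the scale.

>>> play_rows(targets=[[[0,0,0],[0,0,-0.13]],[[0,0,0],[0,0,-0.13]],[[0,0,0],[0,0,-0.13]],[[-3.8,-3.25,1.5],[0,0,0]],[[-3.8,-3.25,1.5],[0,0,0]],[[-3.8,-3.25,1.5],[0,0,0]],[[-3.8,-3.25,1.5],[0,0,0]],[[-3.8,-3.25,1.5],[0,0,0]],[[-3.8,-3.25,1.5],[0,0,0]],[[-3.8,-3.25,1.5],[0,0,0]],[[-3.8,-3.25,1.5],[0,0,0]],[[0,0,0],[0,0,0]]], hand=0.4)

```text
clock: 1.6
position: [0.5329, 0.2928, 0.1232]
tool_rot: [-0.004, -3.139, 0.002]
contact_force: [-0.2, -0.0, 0.6]
width: 0.603
grip_force: 0.0
```

```bash
cat > knob.py <<'E'
import sys; from h import *; from cell import telemetry
c,P=wrist(); s=telemetry.observe(); print(s["position"].round(4),"w",s["width"].round(3),"F",s["contact_force"].round(1))
x,y,zl,zh=map(float,sys.argv[1:5]); r=float(sys.argv[5]) if len(sys.argv)>5 else .03
q=P.reshape(-1,3); q=q[(abs(q[:,0]-x)<r)&(abs(q[:,1]-y)<r)&(q[:,2]>zl)&(q[:,2]<zh)]
print(len(q),"mid",((np.percentile(q,98,0)+np.percentile(q,2,0))/2).round(4),"ext",(np.percentile(q,98,0)-np.percentile(q,2,0)).round(4))
cv2.imwrite("pics/wrist_last.png",c["frame"])
m=((q.max(0)+q.min(0))/2); print("delta to mid at z .054",delta(s,[m[0],m[1],.054],180))
E
python3 knob.py .531 .295 .045 .08
```

```text
Traceback (most recent call last):
  File "knob.py", line 2, in <module>
    c,P=wrist(); s=telemetry.observe(); print(s["position"].round(4),"w",s["width"].round(3),"F",s["contact_force"].round(1))
                                                                         ^^^^^^^^^^^^^^^^
AttributeError: 'float' object has no attribute 'round'
```

```bash
sed -i 's/s\["width"\].round(3)/round(s["width"],3)/' knob.py; python3 knob.py .531 .295 .045 .08; cp pics/wrist_last.png pics/w1.png
```

```text
[0.5315 0.2953 0.1248] w 0.603 F [ 0.4 -0.3  0.3]
1026 mid [0.5301 0.295  0.0582] ext [0.0189 0.0194 0.0228]
delta to mid at z .054 (array([ 0.07, -0.04,  7.08]), array([-0.   , -0.001,  0.   ]))
```

View pics/w1.png

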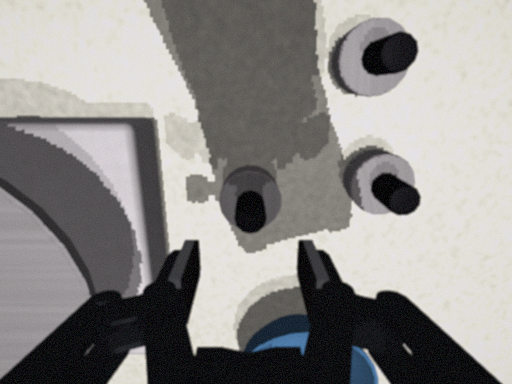

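The wrist view shows the pot's knob centred between the fingers at (250,210), with the other two pots at (375,55) and (380,180). I'll descend, then grip and lift.

>>> play_rows(targets=[[[0,0,2.5],[0,0,0]],[[0,0,2.5],[0,0,0]],[[0,0,2.0],[0,0,0]],[[0,0,0],[0,0,0]],[[0,0,0],[0,0,0]]])

```text
clock: 2.33
position: [0.5321, 0.2961, 0.0564]
tool_rot: [-0.003, 3.14, 0.001]
contact_force: [0.7, -0.0, 0.1]
width: 0.602
grip_force: 0.0
```

>>> play_rows(targets=[[[0,0,0],[0,0,0]],[[0,0,0],[0,0,0]],[[0,0,0],[0,0,0]],[[0,0,-3],[0,0,0]],[[0,0,-5],[0,0,0]],[[0,0,-5],[0,0,0]],[[0,0,-5],[0,0,0]],[[0,0,0],[0,0,0]]], hand=1)

```text
clock: 3.32
position: [0.5336, 0.2962, 0.2401]
tool_rot: [-0.002, 3.135, 0.004]
contact_force: [0.4, 1.4, -1.8]
width: 0.238
grip_force: 58.8
```

>>> play_rows(targets=[[[-0.7,-4.44,0],[0,0,0]],[[-0.7,-4.44,0],[0,0,0]],[[-0.7,-4.44,0],[0,0,0]],[[-0.7,-4.44,0],[0,0,0]],[[-0.7,-4.44,0],[0,0,0]],[[0,0,0],[0,0,0]],[[0,0,3],[0,0,0]],[[0,0,2.5],[0,0,0]],[[0,0,1.5],[0,0,0]],[[0,0,1.1],[0,0,0]],[[0,0,0],[0,0,0]],[[0,0,0],[0,0,0]]])

```text
clock: 4.82
position: [0.5675, 0.0737, 0.1553]
tool_rot: [-0.002, 3.14, -0.0]
contact_force: [0.1, 0.9, -1.3]
width: 0.238
grip_force: 59.3
```

>>> play_rows(targets=[[[0,0,0],[0,0,0]],[[0,0,0],[0,0,0]],[[0,0,0],[0,0,0]],[[0,0,-4],[0,0,0]],[[0,0,-4],[0,0,0]],[[0,0,0],[0,0,0]]], hand=0.4)

```text
clock: 5.58
position: [0.5687, 0.0735, 0.238]
tool_rot: [-0.002, 3.136, -0.001]
contact_force: [0.7, 0.0, 0.2]
width: 0.601
grip_force: 0.0
```

```bash
cat > topk.py <<'E'
# black knobs on steel pots / pan from top camera
from h import *; from cell import cams,telemetry
c=cams.camera("top"); P=cloud(c); np.savez("topl.npz",**c)
v=c["frame"].max(2); 
for n,lo,hi,box in (("table",.055,.085,(.25,.7,.2,.5)),("pan",.12,.185,(.46,.66,0.0,.21))):
    q=P; m=(q[...,2]>lo)&(q[...,2]<hi)&(q[...,0]>box[0])&(q[...,0]<box[1])&(q[...,1]>box[2])&(q[...,1]<box[3])
    k,l,st,_=cv2.connectedComponentsWithStats(m.astype(np.uint8))
    for i in range(1,k):
        if st[i,4]<15: continue
        a=q[l==i]; print(n,st[i,4],((a.max(0)+a.min(0))/2).round(3),"ext",(a.max(0)-a.min(0)).round(3),"zmax",a[:,2].max().round(3),"bgr",c["frame"][l==i].mean(0).round())
E
python3 topk.py
```

```text
table 29 [0.677 0.398 0.061] ext [0.043 0.021 0.011] zmax 0.066 bgr [95. 83. 69.]
table 60 [0.666 0.332 0.06 ] ext [0.062 0.104 0.01 ] zmax 0.065 bgr [83. 66. 49.]
table 46 [0.518 0.396 0.066] ext [0.02  0.021 0.018] zmax 0.075 bgr [33. 31. 31.]
table 49 [0.43  0.379 0.066] ext [0.021 0.021 0.016] zmax 0.074 bgr [36. 35. 35.]
table 52 [0.347 0.361 0.065] ext [0.02  0.022 0.019] zmax 0.075 bgr [23. 29. 39.]
```

>>> play_rows(targets=[[[0.7,4.6,0],[0,0,0]],[[0.7,4.6,0],[0,0,0]],[[0.7,4.6,0],[0,0,0]],[[0.7,4.6,0],[0,0,0]],[[0.7,4.6,0],[0,0,0]],[[0.7,4.6,0],[0,0,0]],[[0.7,4.6,0],[0,0,0]],[[0,0,5.5],[0,0,0]],[[0,0,5.5],[0,0,0]],[[0,0,0],[0,0,0]],[[0,0,0],[0,0,0]]])

```text
clock: 7.0
position: [0.5182, 0.3957, 0.126]
tool_rot: [-0.001, 3.14, 0.001]
contact_force: [-0.1, 0.4, 1.2]
width: 0.601
grip_force: 0.0
```

```bash
python3 knob.py .518 .396 .045 .08
```

```text
[0.5189 0.396  0.1272] w 0.606 F [-0.  -0.4  0.4]
1003 mid [0.517  0.3959 0.0582] ext [0.019  0.0195 0.0227]
delta to mid at z .054 (array([ 0.16, -0.02,  7.32]), array([0.002, 0.003, 0.001]))
```

>>> play_rows(targets=[[[0.1,0,2.5],[0,0,0]],[[0,0,2.5],[0,0,0]],[[0,0,2.2],[0,0,0]],[[0,0,0],[0,0,0]],[[0,0,0],[0,0,0]]])

```text
clock: 7.68
position: [0.5181, 0.3962, 0.055]
tool_rot: [-0.002, 3.139, 0.002]
contact_force: [0.4, 0.8, 0.1]
width: 0.599
grip_force: 0.0
```

>>> play_rows(targets=[[[0,0,0],[0,0,0]],[[0,0,0],[0,0,0]],[[0,0,0],[0,0,0]],[[0,0,-3],[0,0,0]],[[0,0,-5],[0,0,0]],[[0,0,-5],[0,0,0]],[[0,0,-5],[0,0,0]],[[0,0,0],[0,0,0]]], hand=1)

```text
clock: 8.68
position: [0.5184, 0.3965, 0.2375]
tool_rot: [-0.002, 3.135, 0.005]
contact_force: [0.5, 0.7, -2.9]
width: 0.234
grip_force: 59.0
```

>>> play_rows(targets=[[[-1.3,-4.53,0],[0,0,0]],[[-1.3,-4.53,0],[0,0,0]],[[-1.3,-4.53,0],[0,0,0]],[[-1.3,-4.53,0],[0,0,0]],[[-1.3,-4.53,0],[0,0,0]],[[-1.3,-4.5,0],[0,0,0]],[[0,0,3],[0,0,0]],[[0,0,2.5],[0,0,0]],[[0,0,2.0],[0,0,0]],[[0,0,1.2],[0,0,0]],[[0,0,0],[0,0,0]],[[0,0,0],[0,0,0]]])

```text
clock: 10.18
position: [0.5954, 0.1243, 0.1464]
tool_rot: [-0.002, 3.14, 0.0]
contact_force: [0.3, 0.4, -0.8]
width: 0.237
grip_force: 59.5
```

>>> play_rows(targets=[[[0,0,0],[0,0,0]],[[0,0,0],[0,0,0]],[[0,0,0],[0,0,0]],[[0,0,-4],[0,0,0]],[[0,0,-4.7],[0,0,0]],[[0,0,0],[0,0,0]]], hand=0.4)

```text
clock: 10.92
position: [0.5969, 0.1242, 0.237]
tool_rot: [-0.002, 3.134, 0.0]
contact_force: [0.7, -0.2, 0.2]
width: 0.602
grip_force: 0.0
```

```bash
python3 topk.py
```

```text
table 38 [0.658 0.367 0.06 ] ext [0.045 0.072 0.009] zmax 0.064 bgr [87. 72. 57.]
table 49 [0.429 0.379 0.067] ext [0.022 0.02  0.015] zmax 0.075 bgr [36. 35. 36.]
table 22 [0.347 0.367 0.067] ext [0.021 0.01  0.011] zmax 0.073 bgr [28. 37. 54.]
pan 27 [0.6   0.107 0.125] ext [0.033 0.009 0.009] zmax 0.129 bgr [54. 54. 55.]
pan 206 [0.566 0.074 0.141] ext [0.048 0.044 0.042] zmax 0.162 bgr [73. 72. 72.]
```

>>> play_rows(targets=[[[2.38,3.64,0],[0,0,0]],[[2.38,3.64,0],[0,0,0]],[[2.38,3.64,0],[0,0,0]],[[2.38,3.64,0],[0,0,0]],[[2.38,3.64,0],[0,0,0]],[[2.38,3.64,0],[0,0,0]],[[2.38,3.64,0],[0,0,0]],[[0,0,5.5],[0,0,0]],[[0,0,5.5],[0,0,0]],[[0,0,0],[0,0,0]],[[0,0,0],[0,0,0]]])

```text
clock: 12.35
position: [0.4286, 0.3789, 0.1239]
tool_rot: [-0.001, 3.141, 0.001]
contact_force: [0.6, 0.2, 0.6]
width: 0.6
grip_force: 0.0
```

```bash
python3 knob.py .429 .379 .045 .08
```

```text
[0.4293 0.3793 0.1249] w 0.6 F [ 1.   0.  -0.3]
1039 mid [0.4281 0.3784 0.0581] ext [0.0193 0.0194 0.0228]
delta to mid at z .054 (array([ 0.08, -0.1 ,  7.09]), array([0.002, 0.003, 0.001]))
```

>>> play_rows(targets=[[[0.1,-0.1,2.5],[0,0,0]],[[0,0,2.5],[0,0,0]],[[0,0,1.9],[0,0,0]],[[0,0,0],[0,0,0]],[[0,0,0],[0,0,0]]])

```text
clock: 13.02
position: [0.4279, 0.3782, 0.0548]
tool_rot: [-0.002, 3.14, 0.002]
contact_force: [0.8, -0.9, -0.1]
width: 0.599
grip_force: 0.0
```

>>> play_rows(targets=[[[0,0,0],[0,0,0]],[[0,0,0],[0,0,0]],[[0,0,0],[0,0,0]],[[0,0,-3],[0,0,0]],[[0,0,-5],[0,0,0]],[[0,0,-5],[0,0,0]],[[0,0,-5],[0,0,0]],[[0,0,0],[0,0,0]]], hand=1)

```text
clock: 14.02
position: [0.4287, 0.3787, 0.2377]
tool_rot: [-0.002, 3.136, 0.005]
contact_force: [0.3, 0.5, -3.2]
width: 0.238
grip_force: 58.8
```

>>> play_rows(targets=[[[-1.8,-4.22,0],[0,0,0]],[[-1.8,-4.22,0],[0,0,0]],[[-1.8,-4.22,0],[0,0,0]],[[-1.8,-4.22,0],[0,0,0]],[[-1.8,-4.22,0],[0,0,0]],[[-1.8,-4.22,0],[0,0,0]],[[0,0,3],[0,0,0]],[[0,0,3],[0,0,0]],[[0,0,2.2],[0,0,0]],[[0,0,1.2],[0,0,0]],[[0,0,0],[0,0,0]],[[0,0,0],[0,0,0]]])

```text
clock: 15.52
position: [0.5358, 0.1247, 0.1401]
tool_rot: [-0.002, 3.141, 0.0]
contact_force: [-0.9, -0.0, -1.1]
width: 0.24
grip_force: 59.6
```

>>> play_rows(targets=[[[0,0,0],[0,0,0]],[[0,0,0],[0,0,0]],[[0,0,0],[0,0,0]],[[0,0,-4],[0,0,0]],[[0,0,-5],[0,0,0]],[[0,0,0],[0,0,0]],[[3,-5,0],[0,0,0]],[[0.8,-6,0],[0,0,0]],[[0.8,-6,0],[0,0,0]],[[0.8,-6,0],[0,0,0]],[[0,-6,0],[0,0,0]],[[0,-6,0],[0,0,0]]], hand=0.4)

```text
clock: 17.02
position: [0.4813, -0.2273, 0.2288]
tool_rot: [-0.001, 3.141, 0.0]
contact_force: [0.6, 0.4, 0.1]
width: 0.598
grip_force: 0.0
```

```bash
python3 topk.py; python3 - <<'E'
from h import *
c=dict(np.load("topl.npz")); cv2.imwrite("pics/pan1.png",cv2.resize(c["frame"][110:260,90:410],(800,375),interpolation=cv2.INTER_CUBIC))
E
```

```text
table 84 [0.665 0.344 0.06 ] ext [0.063 0.126 0.009] zmax 0.065 bgr [88. 72. 54.]
table 52 [0.347 0.362 0.065] ext [0.021 0.021 0.016] zmax 0.073 bgr [24. 31. 41.]
pan 66 [0.601 0.126 0.138] ext [0.031 0.024 0.036] zmax 0.156 bgr [40. 39. 39.]
pan 60 [0.565 0.076 0.137] ext [0.021 0.024 0.034] zmax 0.155 bgr [37. 37. 36.]
pan 65 [0.541 0.127 0.137] ext [0.03  0.023 0.034] zmax 0.154 bgr [41. 40. 40.]
```

View pics/pan1.png

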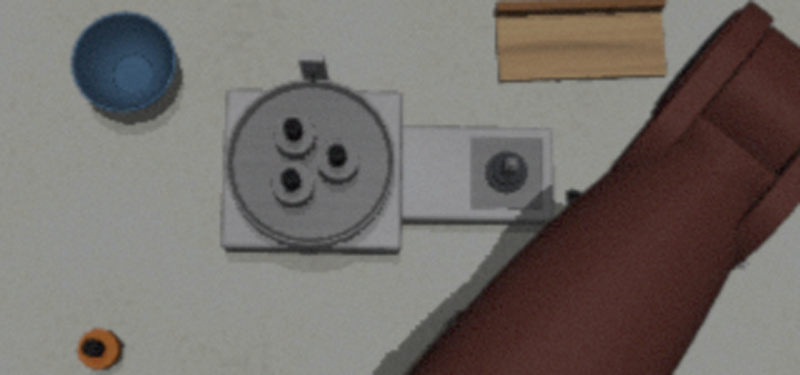

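The picture shows the three pots upright and grouped on the pan at (295,150), (337,165) and (292,190). The gripper can now look at the crank.

>>> play_rows(targets=[[[-0.5,-3.8,1],[0,0,0]],[[-0.5,-3.8,1],[0,0,0]],[[-0.5,-3.8,1],[0,0,0]],[[-0.5,-3.8,1],[0,0,0]],[[0,0,0],[0,0,0]],[[0,0,0],[0,0,0]]], hand=0.5)

```text
clock: 17.82
position: [0.5018, -0.3768, 0.1888]
tool_rot: [0.002, -3.141, -0.002]
contact_force: [0.7, 0.3, 0.4]
width: 0.498
grip_force: 0.0
```

```bash
cat > rect.py <<'E'
# min-area rect of points in a height band around (x,y): rect.py x y zlo zhi r
import sys; from h import *; from cell import telemetry
c,P=wrist(); s=telemetry.observe(); print(s["position"].round(4),"w",round(s["width"],3),"yaw",np.degrees(np.arctan2(*R.from_rotvec(s["tool_rot"]).as_matrix()[[1,0],0])).round(2))
np.savez("wl.npz",P=P,f=c["frame"]); cv2.imwrite("pics/wrist_last.png",c["frame"])
a=sys.argv[1:]
for i in range(0,len(a),5):
    x,y,zl,zh,r=map(float,a[i:i+5]); q=P.reshape(-1,3); q=q[np.isfinite(q[:,0])]
    q=q[(abs(q[:,0]-x)<r)&(abs(q[:,1]-y)<r)&(q[:,2]>zl)&(q[:,2]<zh)]
    if len(q)<10: print("none"); continue
    ctr,sz,ang=cv2.minAreaRect((q[:,:2]*1000).astype(np.float32))
    print(len(q),"ctr",np.round(ctr,1),"size",np.round(sz,1),"ang",round(ang,1),"mean",(q.mean(0)*1000).round(1))
E
python3 rect.py .49 -.378 .036 .05 .03  .555 -.369 .058 .075 .03  .52 -.373 .010 .0175 .015; cp pics/wrist_last.png pics/w2.png
```

```text
[ 0.502  -0.3766  0.1893] w 0.5 yaw -179.9
720 ctr [ 489.5 -380.3] size [30.5 30. ] ang 7.6 mean [ 488.9 -380.3   40.4]
325 ctr [ 553. -372.] size [18.5 18.9] ang 46.8 mean [ 552.2 -371.6   63. ]
392 ctr [ 524.5 -375.5] size [23.4 21.8] ang 7.5 mean [ 523.8 -375.3   12.6]
```

View pics/w2.png

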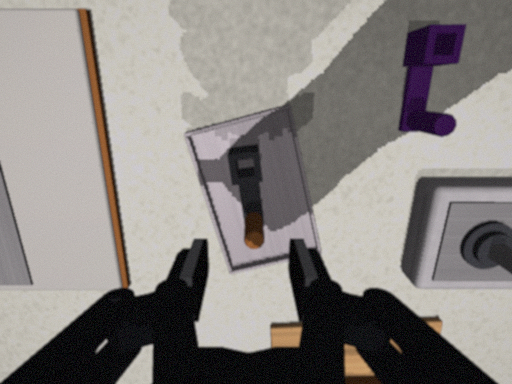

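The wrist view shows the steel crank with its brown handle in the tray: hub at (245,160), handle at (254,235). The purple decoy is at the upper right. Hub centre measures (0.4895, -0.3803) with a yaw of 7.5°.

>>> play_rows(targets=[[[0,0,0],[0,0,-0.131]],[[1.3,-0.2,3],[0,0,0]],[[0,0,4],[0,0,0]],[[0,0,4],[0,0,0]],[[0,0,3],[0,0,0]],[[0,0,2],[0,0,0]],[[0,0,0],[0,0,0]],[[0,0,0],[0,0,0]]])

```text
clock: 18.88
position: [0.4901, -0.3816, 0.0309]
tool_rot: [-0.208, 3.133, -0.003]
contact_force: [0.5, -0.0, -0.1]
width: 0.497
grip_force: 0.0
```

>>> play_rows(targets=[[[0,0,0],[0,0,0]],[[0,0,0],[0,0,0]],[[0,0,0],[0,0,0]],[[0,0,-3],[0,0,0]],[[0,0,-4],[0,0,0]],[[0,0,-5],[0,0,0]],[[0,0,-5],[0,0,0]],[[0,0,0],[0,0,0]],[[0,0,0],[0,0,0]]], hand=1)

```text
clock: 20.0
position: [0.4892, -0.3809, 0.1986]
tool_rot: [0.207, -3.134, -0.001]
contact_force: [-0.2, 0.1, -3.2]
width: 0.34
grip_force: 59.7
```

```bash
python3 rect.py .568 -.132 .06 .11 .03  .568 -.132 .060 .091 .03 .568 -.132 .0525 .0595 .03;  cp pics/wrist_last.png pics/w3.png
```

```text
[ 0.4889 -0.3805  0.1977] w 0.345 yaw -172.43
853 ctr [ 568.5 -133.6] size [16.7 15. ] ang 88.2 mean [ 566.6 -137.1   82. ]
620 ctr [ 565.4 -136.5] size [11.4 20.4] ang 40.8 mean [ 566.2 -137.7   76.8]
564 ctr [ 567.1 -135.8] size [32.1 34.9] ang 52.1 mean [ 565.2 -138.5   55.7]
```

View pics/w3.png

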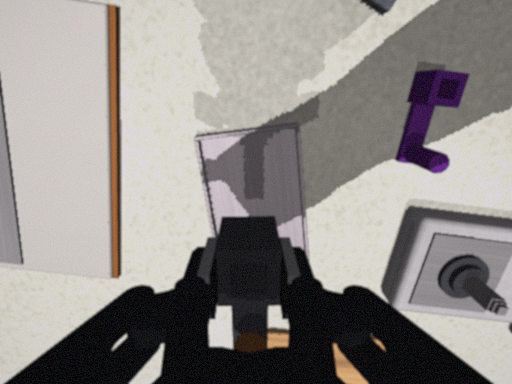

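The crank is held at the hub, width 0.34. Next I'll look at the spindle from closer.

>>> play_rows(targets=[[[-3.03,3.73,0],[0,0,0]],[[-3.03,3.73,0],[0,0,0]],[[-3.03,3.73,0],[0,0,0]],[[-3.03,3.73,0],[0,0,0]],[[-3.03,3.73,0],[0,0,0]],[[-3.03,3.73,0],[0,0,0]],[[0,0,0],[0,0,0]],[[0,0,0],[0,0,0]],[[0,0,0],[0,0,0]]])

```text
clock: 21.18
position: [0.6394, -0.136, 0.1985]
tool_rot: [0.205, -3.134, -0.001]
contact_force: [0.6, 0.3, -2.3]
width: 0.339
grip_force: 59.9
```

```bash
python3 rect.py .568 -.132 .06 .11 .03  .568 -.132 .060 .0905 .03 .568 -.132 .093 .11 .03 .568 -.132 .0525 .0595 .03; python3 - <<'E'
from h import *
d=np.load("wl.npz"); P=d["P"]; m=np.hypot(P[...,0]-.568,P[...,1]+.132)<.03; m&=P[...,2]>.05
v,u=np.where(m); print(u.min(),u.max(),v.min(),v.max())
f=d["f"][max(0,v.min()-20):v.max()+20,max(0,u.min()-20):u.max()+20]; k=min(800/f.shape[1],600/f.shape[0]); cv2.imwrite("pics/w4.png",cv2.resize(f,None,fx=k,fy=k,interpolation=cv2.INTER_CUBIC))
E
```

```text
[ 0.6395 -0.1362  0.1989] w 0.338 yaw -172.51
383 ctr [ 569.  -133.5] size [14. 14.] ang 88.9 mean [ 568.5 -134.1   93.3]
85 ctr [ 569.  -133.5] size [14. 14.] ang 88.8 mean [ 567.9 -135.1   84.8]
241 ctr [ 569.  -133.4] size [11.4 11.6] ang 89.7 mean [ 568.8 -133.6   96.8]
964 ctr [ 568.7 -133. ] size [34.4 34.8] ang 7.5 mean [ 567.9 -134.1   55.5]
243 283 84 125
```

View pics/w4.png

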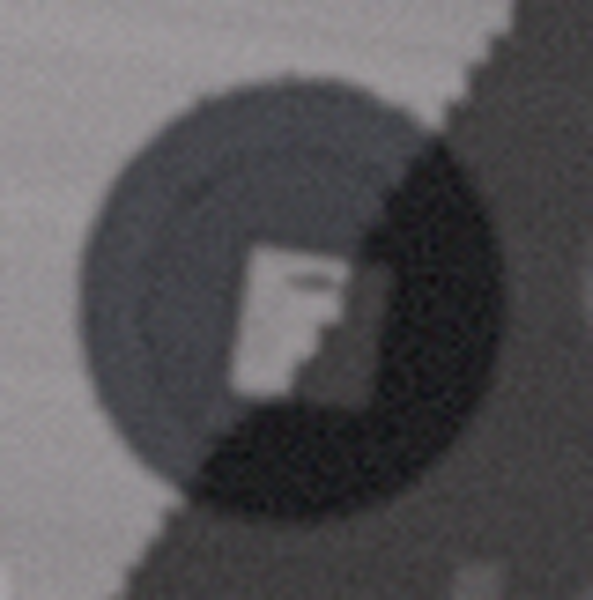

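The crop shows the square shaft almost aligned with the scale: centre (0.569, -0.1335), 14 mm wide, yaw about -1°. I'll turn the crank to match and hover above it.

>>> play_rows(targets=[[[0,0,0],[0,0,0.15]],[[3.5,0.1,0],[0,0,0]],[[3.55,0.05,0],[0,0,0]],[[0,0,3],[0,0,0]],[[0,0,3],[0,0,0]],[[0,0,0],[0,0,0]],[[0,0,0],[0,0,0]],[[0,0,0],[0,0,0]]])

```text
clock: 22.22
position: [0.5704, -0.133, 0.141]
tool_rot: [0.028, 3.139, -0.001]
contact_force: [-0.1, -0.9, -2.1]
width: 0.338
grip_force: 59.8
```

```bash
python3 rect.py .569 -.1335 .142 .155 .03; python3 - <<'E'
from h import *
d=np.load("wl.npz"); P=d["P"]; print([float(np.round(x,4)) for x in np.nanpercentile(P[150:330,190:310,2],[1,50,90,99])])
from cell import cams
c=cams.camera("top"); Q=cloud(c).reshape(-1,3)
for lo,hi,x,y in ((.142,.156,.569,-.1335),(.16,.18,.634,-.1345)):
    q=Q[(abs(Q[:,0]-x)<.03)&(abs(Q[:,1]-y)<.03)&(Q[:,2]>lo)&(Q[:,2]<hi)]
    print(len(q),q.mean(0).round(4) if len(q) else "")
f=cams.camera("scene"); cv2.imwrite("pics/s5.png",cv2.resize(f["frame"][150:280,150:350],(800,520),interpolation=cv2.INTER_CUBIC))
E
```

```text
[ 0.5703 -0.1329  0.1408] w 0.338 yaw 178.97
4302 ctr [ 570.3 -133.5] size [56.3 31.8] ang 89.8 mean [ 567.  -133.6  149.1]
[-0.0013, 0.1196, 0.1653, 0.1969]
0 
0
```

View pics/s5.png

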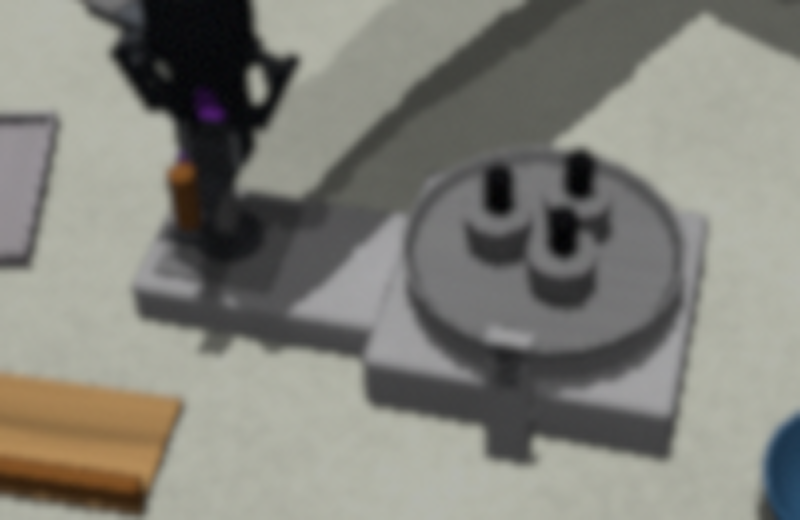

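The scene view shows the crank held level above the spindle. It needs about 1.3 mm of correction, then a gentle descent.

>>> play_rows(targets=[[[0.13,-0.05,0],[0,0,0]],[[0,0,0.5],[0,0,0]],[[0,0,0.5],[0,0,0]],[[0,0,0.5],[0,0,0]],[[0,0,0.5],[0,0,0]],[[0,0,0.5],[0,0,0]],[[0,0,0],[0,0,0]],[[0,0,0],[0,0,0]]])

```text
clock: 23.38
position: [0.5684, -0.133, 0.1144]
tool_rot: [0.028, 3.141, 0.0]
contact_force: [-0.5, 0.1, -2.8]
width: 0.34
grip_force: 59.8
```

>>> play_rows(targets=[[[0,0,0.7],[0,0,0]],[[0,0,0.7],[0,0,0]],[[0,0,0.7],[0,0,0]],[[0,0,0.7],[0,0,0]],[[0,0,0.2],[0,0,0]],[[0,0,0],[0,0,0]],[[0,0,0],[0,0,0]]])

```text
clock: 24.25
position: [0.5684, -0.133, 0.0844]
tool_rot: [0.028, 3.141, -0.0]
contact_force: [-0.3, 0.5, -1.6]
width: 0.338
grip_force: 60.1
```

>>> play_rows(targets=[[[0,0,0],[0,0,0]],[[0,0,0],[0,0,0]],[[0,0,-3],[0,0,0]],[[0,0,-4],[0,0,0]],[[0,0,-4],[0,0,0]],[[-4,0,0],[0,0,0]],[[-4,0,0],[0,0,0]],[[-2,0,0],[0,0,0]],[[0,0,0],[0,0,0]],[[0,0,0],[0,0,0]]], hand=0.55)

```text
clock: 25.5
position: [0.6678, -0.1347, 0.1943]
tool_rot: [-0.028, -3.141, -0.0]
contact_force: [-0.1, -0.7, 0.7]
width: 0.452
grip_force: 0.0
```

```bash
python3 rect.py .569 -.1335 .088 .0965 .028  .634 -.1345 .111 .125 .025 .605 -.134 .06 .072 .012; cp pics/wrist_last.png pics/w6.png
```

```text
[ 0.6677 -0.1347  0.1945] w 0.452 yaw 178.97
1628 ctr [ 568.4 -133.7] size [30.  29.5] ang 0.2 mean [ 568.1 -133.5   93.3]
604 ctr [ 633.2 -133.2] size [19.1 19.2] ang 16.6 mean [ 632.5 -133.2  115.9]
773 ctr [ 605.  -133.3] size [23.7 21.6] ang 1.1 mean [ 604.8 -133.2   65.4]
```

The crank is fully home: hub top reads about 95 mm and the arm lies flat. Next I grip the handle at (0.633, -0.133).

>>> play_rows(targets=[[[0,0,0],[0,0,-0.018]],[[3.4,0.15,0],[0,0,0]],[[0,0,3.5],[0,0,0]],[[0,0,3.5],[0,0,0]],[[0,0,2.8],[0,0,0]],[[0,0,0],[0,0,0]],[[0,0,0],[0,0,0]]])

```text
clock: 26.42
position: [0.6348, -0.1335, 0.098]
tool_rot: [-0.001, 3.14, -0.001]
contact_force: [-0.3, 0.5, 0.4]
width: 0.453
grip_force: 0.0
```

>>> play_rows(targets=[[[0,0,0],[0,0,0]],[[0,0,0],[0,0,0]],[[0,0,0],[0,0,0]],[[0,0,0],[0,0,0]]], hand=1)

```text
clock: 26.92
position: [0.6354, -0.1336, 0.0978]
tool_rot: [-0.001, 3.139, -0.001]
contact_force: [3.7, 0.4, 6.1]
width: 0.218
grip_force: 58.6
```

```bash
cat > pan.py <<'E'
# pan rim height vs pointer from top & scene depth
from h import *; from cell import cams,telemetry
print(telemetry.observe()["position"].round(4))
for n in ("scene","top"):
    c=cams.camera(n); P=cloud(c); np.savez(n+"l.npz",**c); r=np.hypot(P[...,0]-.568,P[...,1]-.1075); z=P[...,2]; a=np.arctan2(P[...,1]-.1075,P[...,0]-.568)
    fl=(r>.066)&(r<.085)&(z>.06)&(z<.12)
    rim=(r>.0955)&(r<.1015)&(z>.07)&(z<.125)&((abs(a)>.35)|(z<.11))
    post=(P[...,0]>.675)&(P[...,0]<.70)&(abs(P[...,1]-.108)<.012)&(z>.118)&(z<.132)
    lo=(abs(P[...,0]-.568)<.05)&(abs(P[...,1]+.06)<.03)&(abs(z-.04)<.02)
    print(n,"floor",fl.sum(),np.median(z[fl]).round(4),"rim p50,p75,p90",np.percentile(z[rim],[50,75,90]).round(4) if rim.any() else 0,"post",np.median(z[post]).round(4),post.sum(),"lowhousing(.040)",np.median(z[lo]).round(4))
E
python3 pan.py
```

```text
[ 0.6354 -0.1336  0.0978]
scene floor 660 0.0789 rim p50,p75,p90 [0.0876 0.0891 0.0907] post 0.1217 42 lowhousing(.040) 0.0369
top floor 937 0.081 rim p50,p75,p90 [0.09   0.0922 0.094 ] post 0.1232 43 lowhousing(.040) nan
  return _methods._mean(a, axis=axis, dtype=dtype,
  ret = ret.dtype.type(ret / rcount)
```

>>> play_rows(targets=[[[0.22,-1.68,0],[0,0,0]],[[0.65,-1.57,0],[0,0,0]],[[1.03,-1.35,0],[0,0,0]],[[1.35,-1.03,0],[0,0,0]],[[1.57,-0.65,0],[0,0,0]],[[1.68,-0.22,0],[0,0,0]],[[1.68,0.22,0],[0,0,0]],[[1.57,0.65,0],[0,0,0]],[[1.35,1.03,0],[0,0,0]],[[1.03,1.35,0],[0,0,0]],[[0.65,1.57,0],[0,0,0]],[[0.22,1.68,0],[0,0,0]]])

```text
clock: 28.52
position: [0.5052, -0.1339, 0.0979]
tool_rot: [0.001, 3.138, -0.004]
contact_force: [5.3, -2.4, 4.4]
width: 0.215
grip_force: 58.7
```

>>> play_rows(targets=[[[-0.22,1.68,0],[0,0,0]],[[-0.65,1.57,0],[0,0,0]],[[-1.03,1.35,0],[0,0,0]],[[-1.35,1.03,0],[0,0,0]],[[-1.57,0.65,0],[0,0,0]],[[-1.68,0.22,0],[0,0,0]],[[-1.68,-0.22,0],[0,0,0]],[[-1.57,-0.65,0],[0,0,0]],[[-1.35,-1.03,0],[0,0,0]],[[-1.03,-1.35,0],[0,0,0]],[[-0.65,-1.57,0],[0,0,0]],[[-0.22,-1.68,0],[0,0,0]]])

```text
clock: 30.02
position: [0.6359, -0.1333, 0.0979]
tool_rot: [-0.002, 3.138, 0.0]
contact_force: [0.4, 2.1, 6.3]
width: 0.215
grip_force: 59.0
```

```bash
python3 pan.py 2>/dev/null
```

```text
[ 0.6359 -0.1333  0.0979]
scene floor 662 0.0837 rim p50,p75,p90 [0.0927 0.0942 0.096 ] post 0.1216 43 lowhousing(.040) 0.0368
top floor 965 0.0858 rim p50,p75,p90 [0.095  0.0975 0.0993] post 0.1241 40 lowhousing(.040) nan
```

The pan rose about 4.9 mm in one turn, as expected. Continuing.

>>> play_rows(targets=[[[0.22,-1.68,0],[0,0,0]],[[0.65,-1.57,0],[0,0,0]],[[1.03,-1.35,0],[0,0,0]],[[1.35,-1.03,0],[0,0,0]],[[1.57,-0.65,0],[0,0,0]],[[1.68,-0.22,0],[0,0,0]],[[1.68,0.22,0],[0,0,0]],[[1.57,0.65,0],[0,0,0]],[[1.35,1.03,0],[0,0,0]],[[1.03,1.35,0],[0,0,0]],[[0.65,1.57,0],[0,0,0]],[[0.22,1.68,0],[0,0,0]]])

```text
clock: 31.62
position: [0.5053, -0.1339, 0.098]
tool_rot: [0.001, 3.138, -0.004]
contact_force: [6.3, -2.7, 4.4]
width: 0.213
grip_force: 58.9
```

>>> play_rows(targets=[[[-0.22,1.68,0],[0,0,0]],[[-0.65,1.57,0],[0,0,0]],[[-1.03,1.35,0],[0,0,0]],[[-1.35,1.03,0],[0,0,0]],[[-1.57,0.65,0],[0,0,0]],[[-1.68,0.22,0],[0,0,0]],[[-1.68,-0.22,0],[0,0,0]],[[-1.57,-0.65,0],[0,0,0]],[[-1.35,-1.03,0],[0,0,0]],[[-1.03,-1.35,0],[0,0,0]],[[-0.65,-1.57,0],[0,0,0]],[[-0.22,-1.68,0],[0,0,0]]])

```text
clock: 33.12
position: [0.6359, -0.1333, 0.0979]
tool_rot: [-0.002, 3.138, 0.0]
contact_force: [0.7, 2.0, 7.1]
width: 0.215
grip_force: 59.1
```

>>> play_rows(targets=[[[0.22,-1.68,0],[0,0,0]],[[0.65,-1.57,0],[0,0,0]],[[1.03,-1.35,0],[0,0,0]],[[1.35,-1.03,0],[0,0,0]],[[1.57,-0.65,0],[0,0,0]],[[1.68,-0.22,0],[0,0,0]],[[1.68,0.22,0],[0,0,0]],[[1.57,0.65,0],[0,0,0]],[[1.35,1.03,0],[0,0,0]],[[1.03,1.35,0],[0,0,0]],[[0.65,1.57,0],[0,0,0]],[[0.22,1.68,0],[0,0,0]]])

```text
clock: 34.62
position: [0.5052, -0.1338, 0.098]
tool_rot: [0.001, 3.138, -0.004]
contact_force: [5.5, -4.0, 5.1]
width: 0.216
grip_force: 59.0
```

>>> play_rows(targets=[[[-0.22,1.68,0],[0,0,0]],[[-0.65,1.57,0],[0,0,0]],[[-1.03,1.35,0],[0,0,0]],[[-1.35,1.03,0],[0,0,0]],[[-1.57,0.65,0],[0,0,0]],[[-1.68,0.22,0],[0,0,0]],[[-1.68,-0.22,0],[0,0,0]],[[-1.57,-0.65,0],[0,0,0]],[[-1.35,-1.03,0],[0,0,0]],[[-1.03,-1.35,0],[0,0,0]],[[-0.65,-1.57,0],[0,0,0]],[[-0.22,-1.68,0],[0,0,0]]])

```text
clock: 36.12
position: [0.6359, -0.1333, 0.0979]
tool_rot: [-0.002, 3.138, 0.0]
contact_force: [-0.2, 2.9, 7.8]
width: 0.217
grip_force: 59.2
```

```bash
python3 pan.py 2>/dev/null
```

```text
[ 0.6359 -0.1333  0.0979]
scene floor 690 0.0936 rim p50,p75,p90 [0.1025 0.1042 0.1053] post 0.1223 41 lowhousing(.040) 0.0368
top floor 981 0.0957 rim p50,p75,p90 [0.1049 0.1071 0.1089] post 0.1232 40 lowhousing(.040) nan
```

>>> play_rows(targets=[[[0.22,-1.68,0],[0,0,0]],[[0.65,-1.57,0],[0,0,0]],[[1.03,-1.35,0],[0,0,0]],[[1.35,-1.03,0],[0,0,0]],[[1.57,-0.65,0],[0,0,0]],[[1.68,-0.22,0],[0,0,0]],[[1.68,0.22,0],[0,0,0]],[[1.57,0.65,0],[0,0,0]],[[1.35,1.03,0],[0,0,0]],[[1.03,1.35,0],[0,0,0]],[[0.65,1.57,0],[0,0,0]],[[0.22,1.68,0],[0,0,0]]])

```text
clock: 37.72
position: [0.5053, -0.1339, 0.098]
tool_rot: [0.001, 3.138, -0.004]
contact_force: [5.3, -2.0, 5.4]
width: 0.212
grip_force: 59.1
```

>>> play_rows(targets=[[[-0.22,1.68,0],[0,0,0]],[[-0.65,1.57,0],[0,0,0]],[[-1.03,1.35,0],[0,0,0]],[[-1.35,1.03,0],[0,0,0]],[[-1.57,0.65,0],[0,0,0]],[[-1.68,0.22,0],[0,0,0]],[[-1.68,-0.22,0],[0,0,0]],[[-1.57,-0.65,0],[0,0,0]],[[-1.35,-1.03,0],[0,0,0]],[[-1.03,-1.35,0],[0,0,0]],[[-0.65,-1.57,0],[0,0,0]],[[-0.22,-1.68,0],[0,0,0]]])

```text
clock: 39.22
position: [0.6359, -0.1333, 0.0979]
tool_rot: [-0.002, 3.138, 0.0]
contact_force: [1.0, 3.3, 6.5]
width: 0.218
grip_force: 59.3
```

```bash
python3 pan.py 2>/dev/null; python3 - <<'E'
from h import *
c=dict(np.load("scenel.npz")); P=cloud(c); rv=c["rvec"];tv=c["tvec"];K=c["K"]
pt=lambda p: cv2.projectPoints(np.array([p],float),rv,tv,K,None)[0].ravel().round(1)
print("tip",pt([.672,.108,.115]),"axis rim",pt([.568,.108,.115]))
u,v=map(int,pt([.672,.108,.115])); f=c["frame"][v-30:v+30,u-40:u+40]; cv2.imwrite("pics/mark.png",cv2.resize(f,(800,600),interpolation=cv2.INTER_CUBIC))
E
```

```text
[ 0.6359 -0.1333  0.0979]
scene floor 671 0.0985 rim p50,p75,p90 [0.1079 0.1091 0.1105] post 0.1213 39 lowhousing(.040) 0.0365
top floor 994 0.1008 rim p50,p75,p90 [0.1098 0.1119 0.1136] post 0.1233 41 lowhousing(.040) nan
tip [278.6 230.9] axis rim [286.1 203.6]
```

View pics/mark.png

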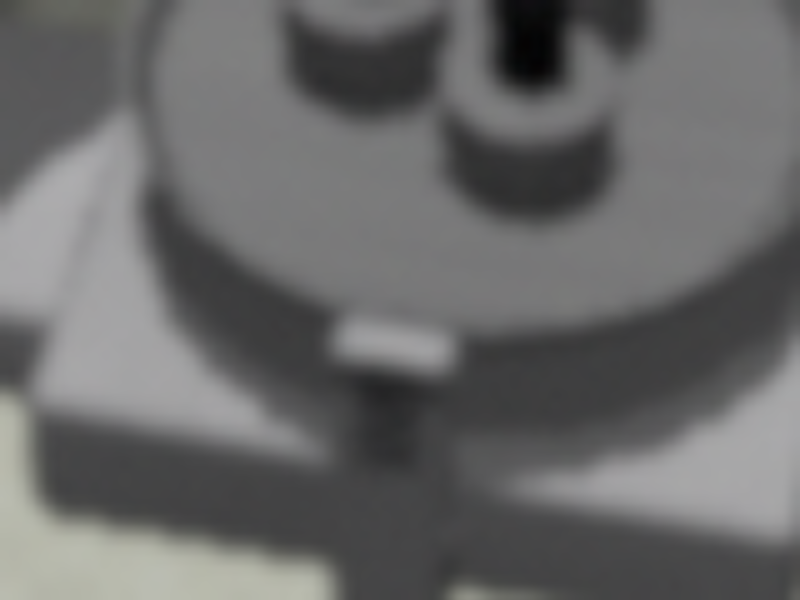

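The crop shows the rim close to the post top at (395,345), but the pointer is hidden. Depth says 1.5–1.8 mm remain. I'll wind another quarter turn, then release and measure with the wrist camera.

>>> play_rows(targets=[[[0.22,-1.68,0],[0,0,0]],[[0.65,-1.57,0],[0,0,0]],[[1.03,-1.35,0],[0,0,0]],[[1.35,-1.03,0],[0,0,0]],[[1.57,-0.65,0],[0,0,0]],[[1.68,-0.22,0],[0,0,0]],[[0,0,0],[0,0,0]],[[0,0,0],[0,0,0]]])

```text
clock: 40.33
position: [0.5697, -0.1982, 0.0978]
tool_rot: [-0.0, 3.14, -0.0]
contact_force: [-0.0, 2.1, 9.1]
width: 0.216
grip_force: 59.8
```

>>> play_rows(targets=[[[0,0,0],[0,0,0]],[[0,0,0],[0,0,0]],[[0,0,-4],[0,0,0]],[[0,0,-5],[0,0,0]],[[0,0,-5],[0,0,0]],[[-3,4.5,0],[0,0,0]],[[-3,4.5,0],[0,0,0]],[[-3,4.5,0],[0,0,0]],[[-2,5,0],[0,0,0]],[[0,5,0],[0,0,0]],[[0,0,0],[0,0,0]],[[0,0,0],[0,0,0]]], hand=0.5)

```text
clock: 41.82
position: [0.6791, 0.0365, 0.2359]
tool_rot: [0.001, -3.141, 0.0]
contact_force: [-0.2, -1.3, -0.1]
width: 0.505
grip_force: 0.0
```

```bash
cat > wpan.py <<'E'
from h import *; from cell import telemetry
print(telemetry.observe()["position"].round(4))
for i in range(2):
    c,P=wrist(); z=P[...,2]; r=np.hypot(P[...,0]-.569,P[...,1]-.1075)
    fl=(r>.066)&(r<.086)&(z>.08)&(z<.125)&(P[...,0]>.6)
    po=(P[...,0]>.678)&(P[...,0]<.70)&(abs(P[...,1]-.1075)<.011)&(z>.117)&(z<.135)
    ri=(r>.0965)&(r<.1005)&(z>.105)&(z<.123)&(abs(P[...,1]-.1075)>.02)
    print("floor",fl.sum(),np.median(z[fl]).round(4),"post",po.sum(),np.median(z[po]).round(4),"rim",ri.sum(),np.percentile(z[ri],[50,75,90]).round(4),"rim by post-floor:",((.125-np.median(z[po])+np.median(z[fl])+.011)*1000).round(2))
cv2.imwrite("pics/w7.png",c["frame"]); np.savez("wl.npz",P=P,f=c["frame"])
E
python3 wpan.py; python3 pan.py 2>/dev/null
```

```text
[0.6791 0.0365 0.2359]
floor 4650 0.1017 post 411 0.1236 rim 2496 [0.1119 0.1127 0.1132] rim by post-floor: 114.1
floor 4644 0.1017 post 399 0.1235 rim 2493 [0.112  0.1127 0.1132] rim by post-floor: 114.19
[0.6792 0.0355 0.2362]
scene floor 620 0.0998 rim p50,p75,p90 [0.1094 0.1108 0.1119] post 0.122 39 lowhousing(.040) 0.0366
top floor 0 nan rim p50,p75,p90 0 post nan 0 lowhousing(.040) 0.0389
```

View pics/w7.png

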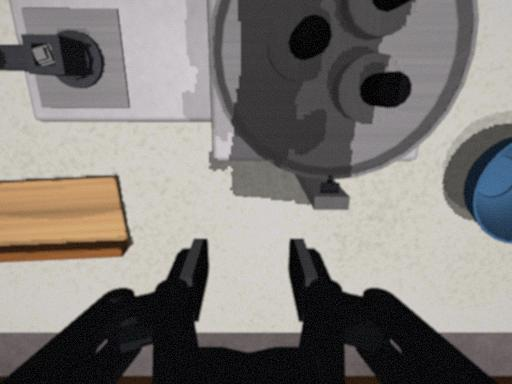

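The picture shows the pan with its pots and the pointer at (330,185), next to the rim. The crank sits on the spindle at (75,55). By post-top minus floor the rim is at about 114.1 mm against the 115 mm target, so 0.9 mm (about 65°) is left. Regripping.

>>> play_rows(targets=[[[0,-5,0],[0,0,0]],[[2,-5,0],[0,0,0]],[[3,-4.5,0],[0,0,0]],[[3,-4.5,0],[0,0,0]],[[3,-4.5,0],[0,0,0]],[[0,0,0],[0,0,0]],[[0,0,5],[0,0,0]],[[0,0,5],[0,0,0]],[[0,0,3.8],[0,0,0]],[[0,0,0],[0,0,0]],[[0,0,0],[0,0,0]]])

```text
clock: 43.4
position: [0.5702, -0.1986, 0.1002]
tool_rot: [-0.0, 3.14, -0.001]
contact_force: [0.2, -1.1, 0.8]
width: 0.504
grip_force: 0.0
```

>>> play_rows(targets=[[[0,0,0],[0,0,0]],[[0,0,0],[0,0,0]],[[0,0,0],[0,0,0]],[[0,0,0],[0,0,0]]], hand=1)

```text
clock: 43.9
position: [0.5705, -0.1985, 0.1005]
tool_rot: [-0.001, 3.138, -0.001]
contact_force: [-0.6, 2.9, 5.9]
width: 0.217
grip_force: 58.3
```

>>> play_rows(targets=[[[1.68,0.22,0],[0,0,0]],[[1.57,0.65,0],[0,0,0]],[[1.35,1.03,0],[0,0,0]],[[1.03,1.35,0],[0,0,0]],[[0.2,0.4,0],[0,0,0]],[[0,0,0],[0,0,0]],[[0,0,0],[0,0,0]]])

```text
clock: 44.78
position: [0.5126, -0.1624, 0.1003]
tool_rot: [-0.001, 3.138, -0.002]
contact_force: [2.7, 1.9, 8.0]
width: 0.213
grip_force: 59.1
```

>>> play_rows(targets=[[[0,0,0],[0,0,0]],[[0,0,0],[0,0,0]],[[0,0,-4],[0,0,0]],[[0,0,-5],[0,0,0]],[[0,0,-5],[0,0,0]],[[-5,1.5,0],[0,0,0]],[[-5,3,0],[0,0,0]],[[-4,4,0],[0,0,0]],[[-3,5,0],[0,0,0]],[[0,6,0],[0,0,0]],[[0,0,0],[0,0,0]],[[0,0,0],[0,0,0]]], hand=0.5)

```text
clock: 46.28
position: [0.6808, 0.033, 0.2379]
tool_rot: [0.001, -3.141, 0.001]
contact_force: [1.0, -0.8, 0.9]
width: 0.499
grip_force: 0.0
```

```bash
python3 wpan.py; python3 pan.py 2>/dev/null
```

```text
[0.6808 0.033  0.2379]
floor 4628 0.1026 post 396 0.1235 rim 2464 [0.1128 0.1136 0.1141] rim by post-floor: 115.12
floor 4617 0.1026 post 404 0.1235 rim 2441 [0.1128 0.1135 0.1141] rim by post-floor: 115.09
[0.6808 0.0319 0.2381]
scene floor 651 0.1009 rim p50,p75,p90 [0.1093 0.1115 0.1128] post 0.1216 41 lowhousing(.040) 0.0367
top floor 0 nan rim p50,p75,p90 0 post nan 0 lowhousing(.040) 0.0394
```

The rim is level: 115.1 mm from the wrist camera, 115.3 mm from the scene camera. Now to remove the crank.

>>> play_rows(targets=[[[0.5,-4.2,0.8],[0,0,0]],[[0.5,-4.2,0.8],[0,0,0]],[[0.5,-4.2,0.8],[0,0,0]],[[0.5,-4.2,0.8],[0,0,0]],[[0,0,0],[0,0,0]],[[0,0,0],[0,0,0]]])

```text
clock: 47.22
position: [0.6608, -0.1352, 0.2065]
tool_rot: [0.002, 3.141, 0.0]
contact_force: [-0.1, -0.1, -0.7]
width: 0.502
grip_force: 0.0
```

```bash
python3 rect.py .569 -.1335 .088 .0965 .028  .511 -.163 .111 .125 .025 .536 -.150 .06 .072 .012; python3 - <<'E'
from h import *
d=np.load("wl.npz"); P=d["P"]
E
```

```text
[ 0.661  -0.1345  0.2067] w 0.504 yaw -180.0
1415 ctr [ 568.8 -133.4] size [30. 30.] ang 27.0 mean [ 568.5 -133.5   93.4]
none
869 ctr [ 536.  -150.1] size [23.9 23.6] ang 0.8 mean [ 535.9 -150.1   65.3]
```

The hub is at (0.5688, -0.1334) with its flats at 27°. I'll grip it across the arm with the tool at yaw 207°.

>>> play_rows(targets=[[[0,0,0],[0,0,-0.157]],[[0,0,0],[0,0,-0.157]],[[0,0,0],[0,0,-0.157]],[[4.1,2.15,0],[0,0,0]],[[4.1,2.15,0],[0,0,0]],[[0,0,0],[0,0,0]],[[0,0,4],[0,0,0]],[[0,0,4],[0,0,0]],[[0,0,2.5],[0,0,0]],[[0,0,1.7],[0,0,0]],[[0,0,0],[0,0,0]],[[0,0,0],[0,0,0]]])

```text
clock: 48.78
position: [0.5694, -0.1338, 0.0857]
tool_rot: [-0.733, 3.053, -0.002]
contact_force: [-0.6, 0.4, 0.8]
width: 0.499
grip_force: 0.0
```

```bash
python3 - <<'E'
from h import *
c=dict(np.load("top0.npz")); P=cloud(c)
# tray: wall tops band
x,y,z=P[...,0],P[...,1],P[...,2]
m=(abs(x-.52)<.13)&(abs(y+.37)<.1)&(z>.002)&(z<.022)&(c["frame"].min(2)<400)
hsv=cv2.cvtColor(c["frame"],cv2.COLOR_BGR2LAB).astype(int); tbl=np.median(hsv[280:300,330:340].reshape(-1,3),0)
mm=(abs(x-.52)<.13)&(abs(y+.37)<.1)&(z>.009)&(z<.02)
k,l,st,_=cv2.connectedComponentsWithStats(mm.astype(np.uint8)); i=1+st[1:,4].argmax(); q=P[l==i]
print(st[i,4],cv2.minAreaRect((q[:,:2]*1000).astype(np.float32)))
s=1/.64
for u,v in ((533,271),(582,261),(606,338),(556,350)):
    K=c["K"];Rm=R.from_rotvec(c["rvec"].ravel()).as_matrix(); d=Rm.T@np.linalg.inv(K)@[u*.64,v*.64,1]; o=-Rm.T@c["tvec"].ravel(); t=(.016-o[2])/d[2]; print((o+t*d).round(3))
E
```

```text
267 ((529.3975830078125, -365.80340576171875), (170.36546325683594, 112.75520324707031), 14.680611610412598)
[ 0.594 -0.292  0.016]
[ 0.616 -0.394  0.016]
[ 0.458 -0.437  0.016]
[ 0.432 -0.335  0.016]
```

>>> play_rows(targets=[[[0,0,0],[0,0,0]],[[0,0,0],[0,0,0]],[[0,0,0],[0,0,0]],[[0,0,-0.8],[0,0,0]],[[0,0,-1.5],[0,0,0]],[[0,0,-2],[0,0,0]],[[0,0,-3],[0,0,0]],[[0,0,-3],[0,0,0]],[[0,0,0],[0,0,0]],[[0,0,0],[0,0,0]]], hand=1)

```text
clock: 50.02
position: [0.5681, -0.1337, 0.1868]
tool_rot: [0.733, -3.054, -0.0]
contact_force: [-0.4, 0.2, -2.6]
width: 0.336
grip_force: 60.7
```

```bash
python3 - <<'E'
from h import *; from cell import telemetry
s=telemetry.observe(); A=R.from_rotvec(s["tool_rot"])*R.from_rotvec([0,0,.215]); print(s["position"].round(4),s["contact_force"].round(1))
print((A.inv().apply(np.array([.557,-.3576,s["position"][2]])-s["position"])*100).round(2))
c=__import__("cell").cams.camera("scene"); cv2.imwrite("pics/s8.png",cv2.resize(c["frame"][130:290,110:350],(800,533),interpolation=cv2.INTER_CUBIC))
E
```

```text
[ 0.5681 -0.1337  0.1868] [-0.4  0.2 -2.6]
[  6.74 -21.38  -0.  ]
```

View pics/s8.png

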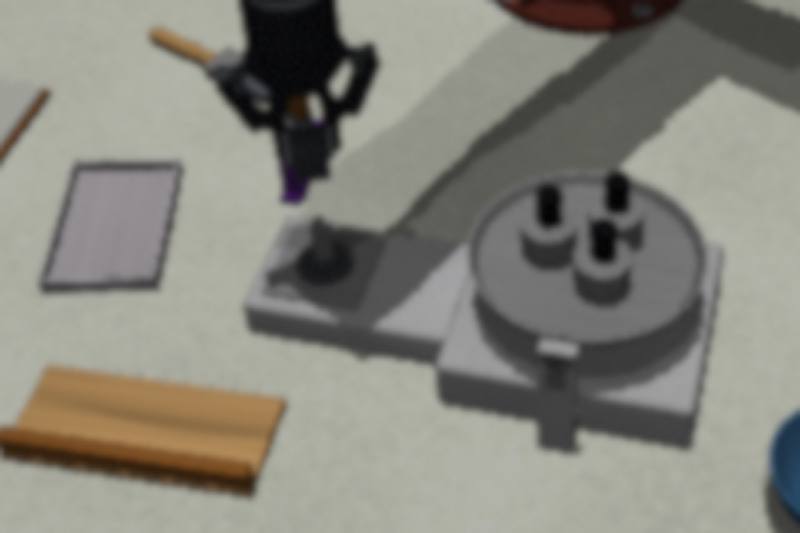

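The crank is off the spindle, and the pots and spindle are undisturbed. Carrying it to the tray.

>>> play_rows(targets=[[[0,0,0],[0,0,0.108]],[[0,0,0],[0,0,0.107]],[[1.35,-4.28,0],[0,0,0]],[[1.35,-4.28,0],[0,0,0]],[[1.35,-4.28,0],[0,0,0]],[[1.35,-4.28,0],[0,0,0]],[[1.35,-4.28,0],[0,0,0]],[[0,0,0],[0,0,0]],[[0,0,4],[0,0,0]],[[0,0,4],[0,0,0]],[[0,0,4],[0,0,0]],[[0,0,0],[0,0,0]]])

```text
clock: 51.58
position: [0.5548, -0.3546, 0.0625]
tool_rot: [0.401, -3.11, -0.011]
contact_force: [-0.6, 0.3, -3.0]
width: 0.339
grip_force: 60.7
```

>>> play_rows(targets=[[[0,0,1.5],[0,0,0]],[[0,0,1],[0,0,0]],[[0,0,0.7],[0,0,0]],[[0,0,0],[0,0,0]],[[0,0,0],[0,0,0]]])

```text
clock: 52.2
position: [0.5576, -0.358, 0.0358]
tool_rot: [-0.401, 3.115, -0.001]
contact_force: [0.1, 0.4, -3.6]
width: 0.337
grip_force: 60.9
```

>>> play_rows(targets=[[[0,0,0.2],[0,0,0]],[[0,0,0.1],[0,0,0]],[[0,0,0],[0,0,0]]])

```text
clock: 52.58
position: [0.5576, -0.3579, 0.0331]
tool_rot: [-0.401, 3.115, -0.001]
contact_force: [-1.7, 1.6, 5.3]
width: 0.339
grip_force: 61.6
```

>>> play_rows(targets=[[[0,0,0],[0,0,0]],[[0,0,0],[0,0,0]],[[0,0,0],[0,0,0]],[[0,0,-3],[0,0,0]],[[0,0,-5],[0,0,0]],[[0,0,-6],[0,0,0]],[[0,0,-5],[0,0,0]],[[-5,-3,0],[0,0,0]],[[-5,-3,0],[0,0,0]],[[0,0,0],[0,0,0]],[[0,0,0],[0,0,0]]], hand=0.5)

```text
clock: 53.95
position: [0.6531, -0.3867, 0.2234]
tool_rot: [0.401, -3.115, -0.001]
contact_force: [0.1, -1.0, 0.6]
width: 0.498
grip_force: 0.0
```

```bash
python3 rect.py .557 -.358 .036 .05 .03 .494 -.374 .058 .075 .03 .525 -.366 .010 .0175 .012; cp pics/wrist_last.png pics/w9.png; python3 pan.py 2>/dev/null; python3 topk.py
```

```text
[ 0.6529 -0.3867  0.2247] w 0.503 yaw -165.33
732 ctr [ 557.4 -358.4] size [29.6 30.4] ang 14.6 mean [ 557.  -358.6   40.4]
370 ctr [ 498.  -374.6] size [13.2 19.1] ang 13.5 mean [ 497.7 -374.8   62.8]
528 ctr [ 525.  -366.1] size [24.  23.6] ang 0.7 mean [ 525.2 -366.9   12.4]
[ 0.6529 -0.3867  0.2247]
scene floor 679 0.1008 rim p50,p75,p90 [0.1098 0.1113 0.1127] post 0.1212 45 lowhousing(.040) 0.0366
top floor 1008 0.103 rim p50,p75,p90 [0.1127 0.1147 0.1165] post 0.1231 42 lowhousing(.040) 0.0392
table 42 [0.666 0.375 0.059] ext [0.064 0.065 0.008] zmax 0.064 bgr [103.  87.  71.]
table 28 [0.671 0.297 0.059] ext [0.052 0.033 0.008] zmax 0.063 bgr [95. 75. 54.]
table 53 [0.347 0.362 0.064] ext [0.021 0.021 0.018] zmax 0.073 bgr [26. 33. 44.]
pan 236 [0.597 0.125 0.149] ext [0.049 0.046 0.056] zmax 0.177 bgr [88. 87. 87.]
pan 234 [0.566 0.075 0.148] ext [0.047 0.046 0.056] zmax 0.176 bgr [90. 89. 89.]
pan 239 [0.538 0.126 0.149] ext [0.048 0.046 0.056] zmax 0.177 bgr [90. 89. 89.]
```

View pics/w9.png

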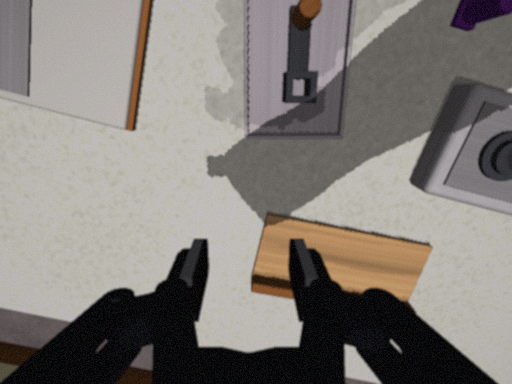

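The view shows the crank lying flat inside the tray, hub at (300,87) and handle at (307,10), clear of the walls. One more close look at the pan level from another angle.

>>> play_rows(targets=[[[-1.5,4.95,0],[0,0,0]],[[-1.5,4.95,0],[0,0,0]],[[-1.5,4.95,0],[0,0,0]],[[-1.5,4.95,0],[0,0,0]],[[-1.5,4.95,0],[0,0,0]],[[-1.5,4.95,0],[0,0,0]],[[-1.5,4.95,0],[0,0,0]],[[-1.5,4.95,0],[0,0,0]],[[-1.5,4.95,0],[0,0,0]],[[0,0,0],[0,0,0]],[[0,0,0],[0,0,0]]])

```text
clock: 55.52
position: [0.6708, 0.0781, 0.2248]
tool_rot: [-0.402, 3.115, -0.001]
contact_force: [-0.1, 0.2, -0.2]
width: 0.501
grip_force: 0.0
```

```bash
python3 wpan.py; python3 - <<'E'
from h import *
d=np.load("wl.npz"); P=d["P"]
# profile along x through the pointer, and rim height near the pointer at both sides
for n,ok in (("pointer line",abs(P[...,1]-.1075)<.002),("beside +25",abs(P[...,1]-.1325)<.003),("beside -25",abs(P[...,1]-.0825)<.003)):
    print(n,[(x,float(np.round(np.median(P[...,2][m])*1000,1)),int(m.sum())) for x in range(655,702,2) if (m:=ok&(abs(P[...,0]*1000-x)<1)).sum()>2])
E
```

```text
[0.6708 0.0781 0.2248]
floor 4843 0.1025 post 410 0.1235 rim 2923 [0.1128 0.1136 0.114 ] rim by post-floor: 115.06
floor 4842 0.1026 post 421 0.1235 rim 2970 [0.1128 0.1136 0.1141] rim by post-floor: 115.04
pointer line [(655, 234.7, 225), (657, 232.8, 76), (659, 102.6, 9), (661, 102.6, 10), (663, 103.9, 15), (665, 108.5, 17), (667, 111.8, 14), (669, 113.5, 11), (671, 113.5, 10), (673, 114.0, 10), (675, 115.7, 10), (677, 114.9, 10), (679, 115.2, 10), (681, 115.1, 13), (683, 118.1, 36), (685, 123.7, 10), (687, 123.8, 12), (689, 123.5, 9), (691, 123.3, 10), (693, 123.9, 11)]
beside +25 [(655, 102.6, 15), (657, 102.4, 17), (659, 104.9, 23), (661, 108.1, 26), (663, 113.7, 47), (665, 267.5, 124), (667, 113.2, 10)]
beside -25 [(655, 102.3, 16), (657, 291.0, 361), (659, 287.0, 497), (661, 109.0, 36), (663, 110.8, 23), (665, 113.3, 19), (667, 113.6, 13), (701, -1.2, 4)]
```

The close view again puts the rim within about 0.1 mm of 115 mm. Handing in.

```bash
python3 -c "
from cell import robot; print(robot.hand_in())"
```

```text
the job is handed in; nothing more can be done
None
```

The job is handed in: all three pots present stand upright around the middle of the pan, its rim is level with the zero mark (about 115.05 mm measured against 115 mm), and the crank lies flat in its tray, pointing the opposite way from how it started.

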